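Dry-fit two railing finials on their post stands

ROBOT

A 7-joint arm with a two-finger parallel gripper is mounted at the origin on the work surface. World frame = base frame: x ahead of the robot, y to its left, z up, the work surface at z = 0. Lengths are in m, angles in rad, forces in N, time in s.
With the tool pointing down it reaches from about 0.4 to 0.9 m from the base axis. Payload 5.5 kg.
Tool frame: the origin (TCP) lies between the finger pads; the fingertips stand r.tcp_to_tips ahead of it and the grasp point (between the pads) lies 5 mm behind it (r.tcp_to_tips is the distance from the TCP to the fingertips, in m); z points along the fingers, y is the direction in which the jaws open and shut (so a half turn about z gives the same grasp; the last joint's range is limited). The gripper opens to 85 mm and grips with 20 to 120 N. Pads are 22 mm wide; open, the fingers measure 114 mm over their backs; the gripper's body (76 mm by 85 mm) begins 54 mm behind the grasp point. The pads swing forward as they close: fully open they stand 13 mm farther back than shut.
Start: joints at [1.405, 0.501, -0.427, 1.55, 0.221, 1.138, -0.21], TCP at [0.27, -0.591, 0.245] pointing down, gripper open.
Joint ranges: [-2.88, 2.88], [-0.31, 2.03], [-1.54, 1.56], [0.2, 2.42], [-1.41, 4.55], [0.19, 2.02], [-2.57, 2.57]. Speed limits (rad/s): [2.57, 2.57, 3.14, 3.14, 3.14, 3.14, 3.14].

INTERFACE

Orientations are given as a rotation vector (axis times angle).
In Python, from station import readout, eyes, workorder, r gives the robot as it stands.
- The arm moves only by the tool step_arm, never from a script. Its argument "rows" is a list of rows, each a list of 6 numbers: the shift along the tool's x, y, z in mm, then the turn, a rotation vector about the tool's x, y, z in degrees. In form: [[dx, dy, dz, rx, ry, rz], ...]. A call has 1 to 12 rows; each row is the pose to reach, as a shift and turn from the pose measured when the call began, along the tool's axes at that moment; what a row does not reach only later rows make up. A row lasts 1/12 s, in which the tool goes at most 41.7 mm and 7.16 degrees, less where a joint would pass 70% of its speed; a pose out of reach is approached as far as the arm can. A call with a gripper value outside its range is refused whole. "grip" is the opening, from 0 (shut) to 1 (fully open), set as the call begins (left out, the last holds). The fingers move at their own pace and stop on an object; "newtons" is the grip in N (left out, the last holds). Time passes only in rows, so rows that repeat a pose let the fingers close. It gives the time, the measured TCP pose, the force and the opening at its end, in the units of the state.
- readout.read_state(): the state, without advancing time (a new reading comes with each control period).
- eyes.snapshot(name): name is "scene" or "top"; returns the picture (480x640x3 uint8, blue, green, red); there is no depth.
- eyes.camera_params(name): a dict with "camera_matrix" (3x3 intrinsics, pixels), "k1" (the pictures are not rectified: a ray, as slopes to the right and down, at radius r is drawn at 1 + k1 r^2 times it, then the intrinsics apply), "R" (3x3) and "t" (3): a world point X has camera coordinates R X + t. Camera axes: x right, y down, z forward; pixel columns grow to the right and rows downward; lengths in m; the calibration is good to about 2 mm. A picture is of the moment at which its call begins. camera_params takes no time and is no camera call.
- workorder.job_done(): hands the job in, once; it reports no verdict.
The state is a dict: "time": time; "q": joint angles; "dq": joint speeds; "effort": joint torques, N m; "tool_pos": TCP position; "tcp_rot": TCP orientation; "wrist_force": force on the tool from outside, world axes, zero at the start; "ft_torque": the same for the moment, N m; "gripper_width": finger opening in m.
Only numpy, scipy, OpenCV 4.12 (cv2) and the standard library are available. Lean on these libraries where they do the work, as an engineer would, in place of code of your own. Each camera call takes 0.05 s, during which the arm holds its last target. There are 200 camera calls.

TASK

Dry-fit the two railing finials ready for tack welding. On the tall-post stand thread, from the bottom up, the hubbed flange (hub upwards), then the square spacer on top of it, and rest the larger ball in the spacer's bore; on the short-post stand thread the round collar and rest the smaller ball in the collar's bore. Seat every piece flat and leave the tin of paste standing where it is.

Things in the scene. Friction and masses are not known exactly. Their poses are not given: they have to be found in the camera images.
- tall_seat (a point): The tall-post stand: a dark square steel plate 100 x 100 mm, 10 mm thick, fixed to the table, with one thin upright post (14 mm diameter, tapered tip) at its centre. This point lies on the post's axis at the plate's top face (10 mm above the table), z up, x and y along the plate's sides. The post rises 36 mm above this point.
- short_seat (a point): The short-post stand: a dark round steel plate of 90 mm diameter, 10 mm thick, fixed to the table, with one stub post (10 mm diameter) at its centre. This point lies on the post's axis at the plate's top face (10 mm above the table), z up. The post rises 14 mm above this point.
- flange_c (a point): Hubbed flange, bright steel, loose, lying hub upwards on the table: a round disc of 90 mm diameter, 8 mm thick, with a round hub of 44 mm diameter on top of it, 26 mm high in all, and a 30 mm bore right through. Take it by the hub. This point lies on its axis half-way up (13 mm above its underside), z up. About 0.22 kg.
- spacer_c (a point): Square spacer, bright steel, loose, lying flat: a block 50 x 50 mm, 26 mm high, with a round 30 mm bore right through. This point is its centre (13 mm above its underside), x and y square to its sides, z up (along the bore). About 0.3 kg.
- collar_c (a point): Round collar, bright steel, loose, lying flat: a plain ring of 44 mm outer diameter, 26 mm high, with a 24 mm bore right through. This point is its centre (13 mm above its underside), z along the bore. About 0.15 kg.
- big_ball_center (a point): The larger of the two bright steel balls, 44 mm diameter, lying free on the table; it can roll. This point is its centre; its axes mean nothing. In place on the square spacer's bore, its centre is about 16 mm above the spacer's top face. About 0.1 kg.
- small_ball_center (a point): The smaller of the two bright steel balls, 34 mm diameter, lying free on the table; it can roll. This point is its centre; its axes mean nothing. In place on the round collar's bore, its centre is about 12 mm above the collar's top face. About 0.06 kg.
- tin_c (a point): A closed tin of paste, 60 mm diameter, 85 mm high, standing upright among the parts; not needed. This point is its centre, half-way up (about 43 mm above the table), z up.

How it is judged:
At the end, for the whole second after the job is handed in: Tall post: flange flat on plate, hub up, spacer flat on the hub (each within 14 mm of the post, 3 mm in height, 0.1 rad), larger ball in its bore. Short post: collar flat on plate (12 mm, 3 mm, 0.1 rad), smaller ball in its bore. Balls within 6 mm of the bore axis, 5 mm in height. At rest (horizontal distance between each of flange_c, spacer_c and tall_seat below 0.014 m and z of flange_c in the frame of tall_seat between 0.01 and 0.016 m and angle between each of flange_c, spacer_c, collar_c's own z axis and vertical below 0.1 rad and z of spacer_c in the frame of tall_seat between 0.036 and 0.042 m and horizontal distance between big_ball_center and spacer_c below 0.006 m and height (world z) of big_ball_center between 0.073 and 0.083 m and horizontal distance between collar_c and short_seat below 0.012 m and z of collar_c in the frame of short_seat between 0.01 and 0.016 m and horizontal distance between small_ball_center and collar_c below 0.006 m and height (world z) of small_ball_center between 0.043 and 0.053 m and linear speed of each of flange, spacer, collar, big_ball, small_ball below 0.02 m/s); the robot touches nothing.
It fails at once if the tin of paste is shifted by more than 40 mm or tipped over (distance of tin_c from where it was at the start of the episode above 0.04 m or angle between tin_c's own z axis and vertical above 0.5 rad).
It also fails if it takes over 131 s, if anything falls off the work surface, if the arm or the gripper's body presses on something with over 40 N, if the wrist force passes 120 N, or if a joint passes its speed limit or range.

## Working session

There is one attempt and no reset: what is moved stays moved. The work goes in short steps, Python scripts to look and compute and a tool call to move; the robot and the scene stay as the last step left them, time stands still between calls to the robot, and variables do not carry over. Pictures are saved under pics/ and viewed, about 12 in all and at most 16, crops included, and the job is handed in when it is done.

Besides the shell and the picture viewer there is one more tool, called after ">>>" as name([rows], argument=value, ...), one row to a line, values as JSON. step_arm: Moves the arm, as the interface text tells. Its arguments: {"type":"object","properties":{"rows":{"type":"array"},"grip":{"type":"number"},"newtons":{"type":"number"}},"required":["rows"]}

```bash
mkdir -p pics; ls
python3 - <<'E'
from station import readout, eyes, workorder, r
import cv2
print(r.tcp_to_tips, readout.read_state())
for n in("scene","top"):
    print(n,eyes.camera_params(n)); cv2.imwrite(f"pics/{n}0.png",eyes.snapshot(n))
E
```

```text
pics
0.014 {'time': 0.0, 'q': array([ 1.40521879,  0.50184252, -0.42675359,  1.55144987,  0.22079621,
        1.13826503, -0.21032778]), 'dq': array([-1.94386883e-04, -2.41038205e-03, -2.18372575e-07,  4.82845810e-04,
        9.40338479e-04, -2.95086258e-04,  2.97941662e-04]), 'effort': array([ 2.43065779e-04, -5.69521022e+01, -5.81642479e+00, -2.80945230e+01,
        1.06188210e-02,  1.19355612e-02,  4.00822799e-06]), 'tool_pos': array([ 0.26991223, -0.59059018,  0.24425937]), 'tcp_rot': array([-3.06783489e+00, -6.67962645e-01,  5.50143823e-04]), 'wrist_force': array([ 0.80387726, -0.11386327, -0.34866604]), 'ft_torque': array([-0.03912019, -0.02100539, -0.02153106]), 'gripper_width': 0.08552864121928111}
scene {'camera_matrix': array([[557.89635111,   0.        , 328.85616468],
       [  0.        , 557.89635111, 241.91722632],
       [  0.        ,   0.        ,   1.        ]]), 'k1': -0.13037284544240074, 'R': array([[ 0.72751823,  0.68597577, -0.01242865],
       [ 0.58206028, -0.6266972 , -0.51812784],
       [-0.36321214,  0.36971323, -0.85521288]]), 't': array([-0.38821899, -0.26066539,  1.36068813])}
top {'camera_matrix': array([[472.07732479,   0.        , 317.4105262 ],
       [  0.        , 472.07732479, 242.71469584],
       [  0.        ,   0.        ,   1.        ]]), 'k1': -0.10968570482701612, 'R': array([[ 0.02882705, -0.99902023,  0.03357951],
       [-0.98491356, -0.03412233, -0.16964946],
       [ 0.17062905, -0.02818242, -0.98493222]]), 't': array([-0.02690531,  0.51634985,  1.00547055])}
```

View pics/scene0.png

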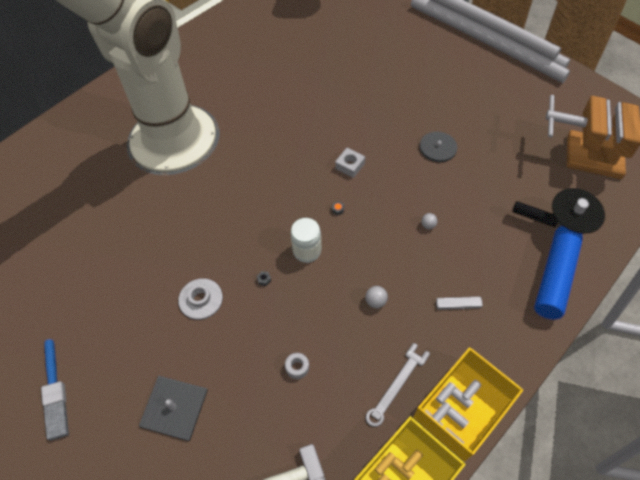

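View pics/top0.png

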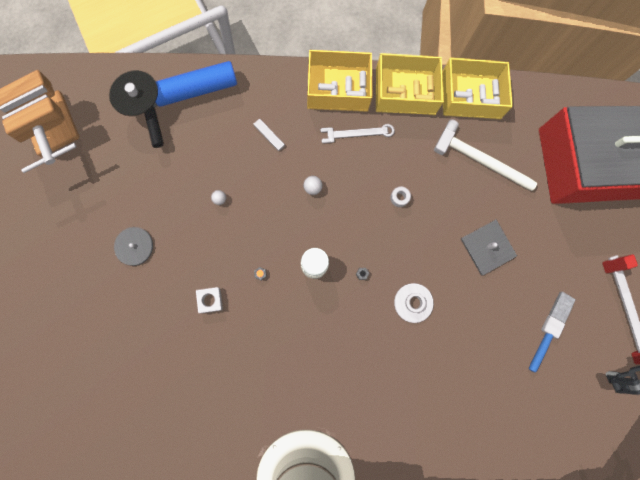

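```bash
cat > h.py <<'E'
import cv2, numpy as np
from station import readout, eyes, workorder, r
from scipy.spatial.transform import Rotation as Ro
def cast(n,uv,z):
    p=eyes.camera_params(n); K=p["camera_matrix"]
    xy=cv2.undistortPoints(np.array(uv,float).reshape(-1,1,2),K,np.array([p["k1"],0,0,0,0.]))[:,0]
    d=np.c_[xy,np.ones(len(xy))]@p["R"]; c=-p["R"].T@p["t"]
    return c+d*((z-c[2])/d[:,2])[:,None]
def proj(n,X):
    p=eyes.camera_params(n)
    return cv2.projectPoints(np.array(X,float).reshape(-1,1,3),cv2.Rodrigues(p["R"])[0],p["t"],p["camera_matrix"],np.array([p["k1"],0,0,0,0.]))[0][:,0]
def blob(im,uv,w=40,smax=70):
    """low-saturation blob nearest uv -> contour (filled hull)"""
    u,v=map(int,uv); x0,y0=max(u-w,0),max(v-w,0)
    c=im[y0:v+w,x0:u+w]; hsv=cv2.cvtColor(c,cv2.COLOR_BGR2HSV)
    m=(hsv[...,1]<smax).astype(np.uint8)*255
    m=cv2.morphologyEx(m,cv2.MORPH_OPEN,np.ones((3,3)))
    cs=cv2.findContours(m,cv2.RETR_EXTERNAL,cv2.CHAIN_APPROX_NONE)[0]
    cs=[k for k in cs if cv2.contourArea(k)>40]
    k=max(cs,key=lambda k:cv2.pointPolygonTest(k,(float(u-x0),float(v-y0)),True))
    return cv2.convexHull(k)+np.array([x0,y0])
def cen(k):
    m=cv2.moments(k.astype(np.float32)); return m["m10"]/m["m00"],m["m01"]/m["m00"]
E
python3 - <<'E'
from h import *
ims={n:cv2.imread(f"pics/{n}0.png") for n in("scene","top")}
for n,pts in dict(table=[(250,350),(450,350)],plate=[(475,255),(125,250)],fl=[(400,310)],tin=[(315,263)]).items():
    print(n,[cv2.cvtColor(ims["top"][v:v+1,u:u+1],cv2.COLOR_BGR2HSV)[0,0] for u,v in pts])
T=dict(flange=((414,303),(200,298),.008),collar=((401,197),(297,366),.013),spacer=((208,300),(350,161),.013),tall=((480,255),(180,420),.01),short=((125,250),(435,155),.01),big=((313,186),(376,297),.022),small=((219,198),(429,221),.017),tin=((315,263),(306,240),.0425))
for k,(t,s,z) in T.items():
    for n,uv in(("top",t),("scene",s)):
        b=blob(ims[n],uv); a=cv2.contourArea(b)
        cv2.polylines(ims[n],[b],True,(0,255,0),1)
        e=cast(n,cen(b),z)[0]
        P=cast(n,b[:,0].astype(float),z)[:,:2].astype(np.float32)
        print(k,n,np.round(cen(b),1),a,np.round(e*1000,1),"rect",np.round(cv2.minAreaRect(P*1000),1) if 0 else [np.round(x,1) for x in cv2.minAreaRect(P*1000)])
cv2.imwrite("pics/seg.png",np.hstack([cv2.resize(ims["top"][140:330,90:540],(800,338))]))
E
```

```text
table [array([ 10,  68, 143], dtype=uint8), array([ 11,  73, 143], dtype=uint8)]
plate [array([ 90,   2, 127], dtype=uint8), array([ 90,   2, 134], dtype=uint8)]
fl [array([160,   3, 240], dtype=uint8)]
tin [array([  0,   0, 247], dtype=uint8)]
flange top [413.3 302.5] 1371.5 [ 392.5 -234.4    8. ] rect [array([ 393.8, -235.1]), array([95.7, 95.3]), np.float64(1.2)]
flange scene [200.1 298.4] 1541.0 [ 397.4 -236.3    8. ] rect [array([ 396. , -235.1]), array([95.4, 94.3]), np.float64(43.5)]
collar top [400.2 196.6] 410.0 [ 639.4 -203.4   13. ] rect [array([ 640. , -202.9]), array([52.5, 56.5]), np.float64(89.5)]
collar scene [296.6 365.3] 574.5 [ 640.7 -201.9   13. ] rect [array([ 640.6, -202.1]), array([47.3, 53.3]), np.float64(44.3)]
spacer top [209.9 299.7] 758.0 [384.4 226.1  13. ] rect [array([385.3, 223.4]), array([60.7, 71.8]), np.float64(9.5)]
spacer scene [349.7 161.9] 665.5 [385.3 228.1  13. ] rect [array([384.9, 228.7]), array([67.6, 75.9]), np.float64(10.4)]
tall top [488.4 247.1] 1904.5 [ 526.3 -415.1   10. ] rect [array([ 526.8, -415.9]), array([106.1, 108.6]), np.float
[... 381 characters left out ...]
p [313.4 186.4] 429.5 [653.2   2.   22. ] rect [array([654.5,   3. ]), array([58.6, 50.3]), np.float64(19.8)]
big scene [376.3 296.5] 442.5 [658.7   4.8  22. ] rect [array([658.9,   5.4]), array([45.8, 50.9]), np.float64(41.5)]
small top [219.  196.2] 270.0 [623.2 220.2  17. ] rect [array([623.4, 221.4]), array([43. , 39.6]), np.float64(3.8)]
small scene [429.1 220.6] 232.5 [622.8 222.   17. ] rect [array([622.4, 222.3]), array([34.9, 45.1]), np.float64(38.3)]
tin top [314.4 262.9] 787.5 [471.7  -5.3  42.5] rect [array([471.7,  -5.5]), array([71.4, 64.3]), np.float64(2.0)]
tin scene [305.6 239.6] 1255.0 [472.6  -4.4  42.5] rect [array([471.8,  -4.6]), array([ 64.9, 111.6]), np.float64(43.7)]
```

View pics/seg.png

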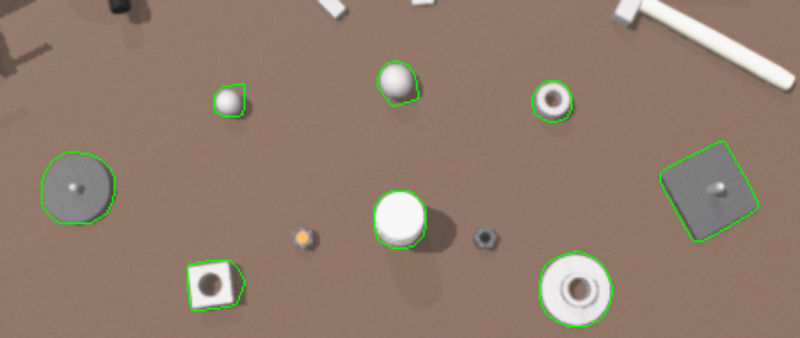

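```bash
cat >> h.py <<'E'
def blob2(im,uv,w=25,vmin=150):
    u,v=map(int,uv); x0,y0=u-w,v-w
    hsv=cv2.cvtColor(im[y0:v+w,x0:u+w],cv2.COLOR_BGR2HSV)
    m=((hsv[...,1]<45)&(hsv[...,2]>vmin)).astype(np.uint8)*255
    cs=cv2.findContours(m,cv2.RETR_EXTERNAL,cv2.CHAIN_APPROX_NONE)[0]
    return cv2.convexHull(max(cs,key=cv2.contourArea))+np.array([x0,y0])
E
python3 - <<'E'
from h import *
ims={n:cv2.imread(f"pics/{n}0.png") for n in("scene","top")}
T=dict(collar=((401,197),(297,366),.013),spacer=((208,300),(350,161),.013),spacertop=((208,300),(350,161),.026),big=((313,186),(376,297),.022),small=((219,198),(429,221),.017))
for k,(t,s,z) in T.items():
  for n,uv in(("top",t),("scene",s)):
   for vm in (120,150,200,225):
    b=blob2(ims[n],uv,vmin=vm)
    P=cast(n,b[:,0].astype(float),z)[:,:2].astype(np.float32)*1000
    R=cv2.minAreaRect(P); print(k,n,vm,np.round(cast(n,cen(b),z)[0]*1000,1),np.round(R[0],1),np.round(R[1],1),round(R[2],1))
E
```

```text
collar top 120 [ 640.7 -203.1   13. ] [ 641.5 -202.7] [46.3 50.3] 26.5
collar top 150 [ 643.  -204.4   13. ] [ 643.4 -204.2] [44.  45.7] 2.3
collar top 200 [ 643.3 -204.6   13. ] [ 643.4 -204.2] [39.1 41.2] 2.3
collar top 225 [ 642.8 -204.9   13. ] [ 642.2 -205.2] [36.6 38.7] 2.3
collar scene 120 [ 638.3 -199.1   13. ] [ 638.  -198.7] [44.5 44.3] 90.0
collar scene 150 [ 638.4 -199.3   13. ] [ 638.  -199.3] [40.4 41.7] 88.2Traceback (most recent call last):
  File "<stdin>", line 7, in <module>
  File "h.py", line 29, in blob2
    return cv2.convexHull(max(cs,key=cv2.contourArea))+np.array([x0,y0])
                          ~~~^^^^^^^^^^^^^^^^^^^^^^^^
ValueError: max() iterable argument is empty
```

Run:
```python
from h import *
ims={n:cv2.imread(f"pics/{n}0.png") for n in("scene","top")}
T=dict(spacer=((208,300),(350,161),.013),spacertop=((208,300),(350,161),.026),big=((313,186),(376,297),.022),small=((219,198),(429,221),.017))
for k,(t,s,z) in T.items():
  for n,uv in(("top",t),("scene",s)):
   for vm in (110,150,180):
    b=blob2(ims[n],uv,vmin=vm)
    P=cast(n,b[:,0].astype(float),z)[:,:2].astype(np.float32)*1000
    R=cv2.minAreaRect(P); print(k,n,vm,np.round(cast(n,cen(b),z)[0]*1000,1),np.round(R[0],1),np.round(R[1],1),round(R[2],1))
s=readout.read_state(); print(Ro.from_rotvec(s["tcp_rot"]).as_matrix().round(3))
```

```text
spacer top 110 [383.8 229.9  13. ] [383.9 230.2] [54.9 54.5] 9.7
spacer top 150 [384.1 230.9  13. ] [384.1 231. ] [54.  53.3] 10.2
spacer top 180 [384.5 230.9  13. ] [384.6 231.3] [52.1 51.9] 9.7
spacer scene 110 [379.8 235.5  13. ] [379.7 236.1] [56. 55.] 10.1
spacer scene 150 [379.4 235.6  13. ] [379.1 235.9] [49.5 49.8] 10.0
spacer scene 180 [366.7 217.5  13. ] [368.  219.9] [13.1 14.5] 15.5
spacertop top 110 [383.2 227.4  26. ] [383.3 227.6] [54.2 53.8] 9.7
spacertop top 150 [383.5 228.3  26. ] [383.5 228.4] [53.4 52.6] 10.2
spacertop top 180 [383.9 228.4  26. ] [384.  228.7] [51.5 51.3] 9.7
spacertop scene 110 [386.9 227.3  26. ] [386.7 227.9] [55.3 54.3] 10.1
spacertop scene 150 [386.5 227.4  26. ] [386.1 227.7] [48.8 49.2] 10.0
spacertop scene 180 [373.9 209.6  26. ] [375.2 211.9] [12.9 14.3] 15.5
big top 110 [657.2   5.   22. ] [657.8   5.3] [46.  41.9] 2.0
big top 150 [658.7   6.4  22. ] [659.    6.6] [38.7 39.6] 2.2
big top 180 [659.6   7.1  22. ] [660.1   6.6] [36.4 34.9] 2.0
big scene 110 [657.3   9.1  22. ] [657.5   9.3] [37.6 44. ] 84.2
big scene 150 [656.3  12.1  22. ] [656.2  11.6] [30.  28.7] 42.8
big scene 180 [655.8  15.   22. ] [656.2  15.1] [16.8 17.5] 89.9
small top 110 [621.4 222.5  17. ] [621.4 222.4] [34.  32.6] 3.8
small top 150 [622.4 224.7  17. ] [622.5 224.8] [31.5 28. ] 3.8
small top 180 [622.8 226.   17. ] [622.4 226. ] [26.4 25.7] 1.9
small scene 110 [621.7 227.1  17. ] [621.6 226.7] [30.5 31.2] 43.0
small scene 150 [620.7 229.8  17. ] [620.8 229.6] [19.6 21.3] 38.1
small scene 180 [620.4 230.8  17. ] [620.1 230.4] [10.9 13.1] 37.7
[[ 0.909  0.416 -0.001]
 [ 0.416 -0.909  0.002]
 [ 0.    -0.002 -1.   ]]
```

```bash
cat > go.py <<'E'
import sys
from h import *
# args: x y z(mm) yaw(deg) groups -> row in tool axes from the present pose
s=readout.read_state(); p=s["tool_pos"]*1000; R=Ro.from_rotvec(s["tcp_rot"])
a=[float(v) for v in sys.argv[1:]]
print("t",round(s["time"],2),"p",p.round(1),"yaw",round(np.degrees(np.arctan2(*R.as_matrix()[[1,0],0])),1),"w",round(s["gripper_width"]*1000,1),"F",s["wrist_force"].round(1),"q7",s["q"][6].round(2),"q",s["q"].round(2))
for i in range(0,len(a),4):
    x,y,z,yaw=a[i:i+4]
    Rt=Ro.from_euler("z",yaw,degrees=True)*Ro.from_euler("x",180,degrees=True)
    d=R.inv().apply(np.array([x,y,z])-p); w=np.degrees((R.inv()*Rt).as_rotvec())
    print(np.r_[d.round(1),w.round(1)].tolist())
E
python3 go.py 394.5 -235 160 24.6 394.5 -235 60 24.6 394.5 -235 24 24.6
python3 - <<'E'
from h import *
print(cast("top",[(494.4,245.2)],.046),cast("top",[(90+76/1.778,140+187/1.778)],.024),cast("scene",[(169,403)],.046), cast("scene",[(438,142)],.024))
E
```

```text
t 0.1 p [ 269.9 -590.7  244.4] yaw 24.6 w 84.8 F [-0.1 -0.3 -1. ] q7 -0.21 q [ 1.41  0.5  -0.43  1.55  0.22  1.14 -0.21]
[261.2, -271.5, 84.9, -0.1, -0.0, -0.0]
[261.1, -271.3, 184.9, -0.1, -0.0, -0.0]
[261.1, -271.3, 220.8, -0.1, -0.0, -0.0]
[[ 0.52494865 -0.41502188  0.046     ]] [[0.50027252 0.40898233 0.024     ]] [[ 0.53463776 -0.41618397  0.046     ]] [[0.50337166 0.40924925 0.024     ]]
```

>>> step_arm([
  [261,-271,85,0,0,0],
  [261,-271,85,0,0,0],
  [261,-271,85,0,0,0],
  [261,-271,85,0,0,0],
  [261,-271,85,0,0,0],
  [261,-271,85,0,0,0],
  [261,-271,85,0,0,0],
  [261,-271,85,0,0,0],
  [261,-271,85,0,0,0],
  [261,-271,85,0,0,0],
  [261,-271,185,0,0,0],
  [261,-271,185,0,0,0],
], grip=1)

```text
time: 1.1
tool_pos: [0.3973, -0.2353, 0.0775]
tcp_rot: [3.066, 0.672, 0.007]
wrist_force: [-0.2, -2.1, -0.7]
gripper_width: 0.0855
```

```bash
python3 go.py  394.5 -235 60 24.6 394.5 -235 24 24.6;python3 - <<'E'
from h import *
a=eyes.snapshot("top")[200:440,300:620];b=eyes.snapshot("scene")[160:400,60:380]
cv2.imwrite("pics/a1.png",cv2.resize(np.hstack([a,b]),(800,300)))
E
```

```text
t 1.1 p [ 397.3 -235.3   77.5] yaw 24.7 w 85.5 F [-0.2 -2.1 -0.7] q7 -0.99 q [ 0.91  0.45 -0.51  2.14  0.36  0.63 -0.99]
[-2.5, -1.5, 17.5, 0.2, -0.2, 0.1]
[-2.6, -1.7, 53.5, 0.2, -0.2, 0.1]
```

View pics/a1.png

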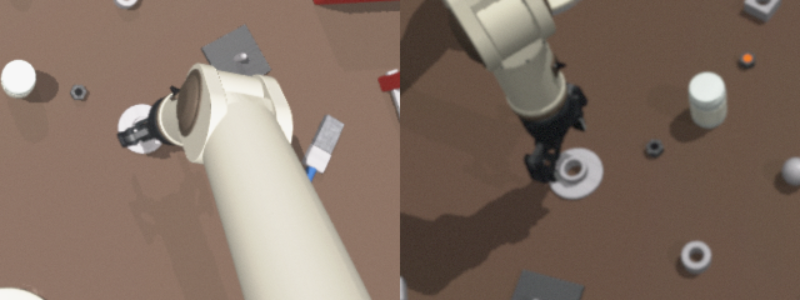

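>>> step_arm([
  [-2.5,-1.6,25,0,0,0],
  [-2.5,-1.6,40,0,0,0],
  [-2.5,-1.6,52,0,0,0],
  [-2.5,-1.6,52,0,0,0],
  [-2.5,-1.6,52,0,0,0],
  [-2.5,-1.6,52,0,0,0],
])

```text
time: 1.7
tool_pos: [0.387, -0.2317, 0.0204]
tcp_rot: [-3.059, -0.667, 0.012]
wrist_force: [1.0, 0.3, -1.0]
gripper_width: 0.0854
```

>>> step_arm([
  [0,0,0,0,0,0],
  [0,0,0,0,0,0],
  [0,0,0,0,0,0],
  [0,0,0,0,0,0],
  [0,0,0,0,0,0],
  [0,0,0,0,0,0],
  [0,0,0,0,0,0],
  [0,0,0,0,0,0],
], grip=0, newtons=40)

```text
time: 2.37
tool_pos: [0.3879, -0.2326, 0.0217]
tcp_rot: [-3.061, -0.668, 0.011]
wrist_force: [-1.8, -1.3, 12.1]
gripper_width: 0.0421
```

>>> step_arm([
  [0,0,-20,0,0,0],
  [0,0,-50,0,0,0],
  [0,0,-80,0,0,0],
  [0,0,-110,0,0,0],
  [0,0,-140,0,0,0],
  [0,0,-140,0,0,0],
  [0,0,-140,0,0,0],
  [0,0,-140,0,0,0],
])

```text
time: 3.03
tool_pos: [0.3881, -0.2334, 0.1609]
tcp_rot: [-3.06, -0.668, 0.013]
wrist_force: [-1.1, 0.2, -2.6]
gripper_width: 0.0422
```

```bash
python3 go.py  529 -416 140 24.6 529 -416 45 24.6;python3 - <<'E'
from h import *
b=eyes.snapshot("scene"); cv2.imwrite("pics/a2.png",cv2.resize(b[80:380,60:380],(640,600)))
E
```

```text
t 3.03 p [ 388.1 -233.4  160.9] yaw 24.6 w 42.2 F [-1.1  0.2 -2.6] q7 -0.86 q [ 1.01  0.3  -0.6   2.09  0.22  0.83 -0.86]
[52.2, 224.9, 18.2, -0.6, 0.4, 0.0]
[52.7, 225.9, 113.2, -0.6, 0.4, 0.0]
```

View pics/a2.png

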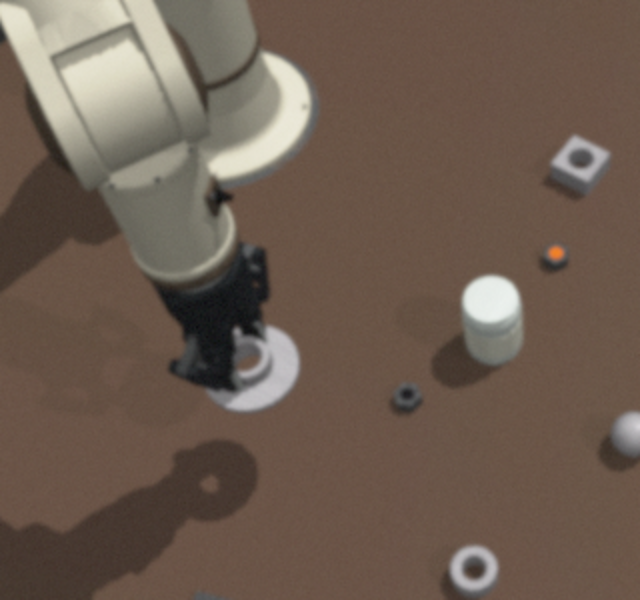

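Run:
```python
from h import *
for uv,z in(((60+252/2,80+367/2),.147),((60+249.5/2,80+357/2),.165)):
    print(cast("scene",[uv],z).round(4))
P=[[.388,-.2334,.147],[.388+.045*.909,-.2334+.045*.416,.147]]
print(proj("scene",P), "tip-tilt deg", 0)
```

```text
[[ 0.3972 -0.2312  0.147 ]]
[[ 0.3984 -0.2297  0.165 ]]
[[181.94904335 261.26549956]
 [204.02193885 268.16010344]] tip-tilt deg 0
```

```bash
python3 go.py  523.5 -419 140 24.6 523.5 -419 75 24.6 523.5 -419 35 24.6
```

```text
t 3.08 p [ 387.7 -233.1  160.4] yaw 24.6 w 42.3 F [-0.6 -0.2 -1.5] q7 -0.86 q [ 1.01  0.3  -0.6   2.09  0.22  0.83 -0.86]
[46.0, 225.8, 17.3, -0.7, 0.4, 0.0]
[46.5, 226.6, 82.3, -0.7, 0.4, 0.0]
[46.7, 227.1, 122.3, -0.7, 0.4, 0.0]
```

>>> step_arm([
  [46,226,17,-0.7,0.4,0],
  [46,226,17,-0.7,0.4,0],
  [46,226,17,-0.7,0.4,0],
  [46,226,17,-0.7,0.4,0],
  [46,226,17,-0.7,0.4,0],
  [46,226,17,-0.7,0.4,0],
  [46,226,17,-0.7,0.4,0],
  [46,226,50,-0.7,0.4,0],
  [46.5,226.5,77,-0.7,0.4,0],
  [46.5,226.5,77,-0.7,0.4,0],
  [46.5,226.5,77,-0.7,0.4,0],
  [46.5,226.5,77,-0.7,0.4,0],
])

```text
time: 4.08
tool_pos: [0.5237, -0.4183, 0.0802]
tcp_rot: [-3.068, -0.671, -0.0]
wrist_force: [0.7, -0.7, -2.0]
gripper_width: 0.0425
```

```bash
python3 go.py  523.5 -419 40 24.6 523.5 -419 31 24.6;python3 - <<'E'
from h import *
a=eyes.snapshot("scene")[340:480,100:260];b=eyes.snapshot("top")[170:310,410:570]
cv2.imwrite("pics/a3.png",cv2.resize(np.hstack([a,b]),(800,350)))
E
```

```text
t 4.08 p [ 523.7 -418.3   80.2] yaw 24.7 w 42.5 F [ 0.7 -0.7 -2. ] q7 -0.79 q [ 0.95  0.73 -0.46  1.6   0.39  0.9  -0.79]
[-0.5, 0.6, 40.2, -0.1, -0.0, 0.1]
[-0.5, 0.6, 49.2, -0.1, -0.0, 0.1]
```

View pics/a3.png

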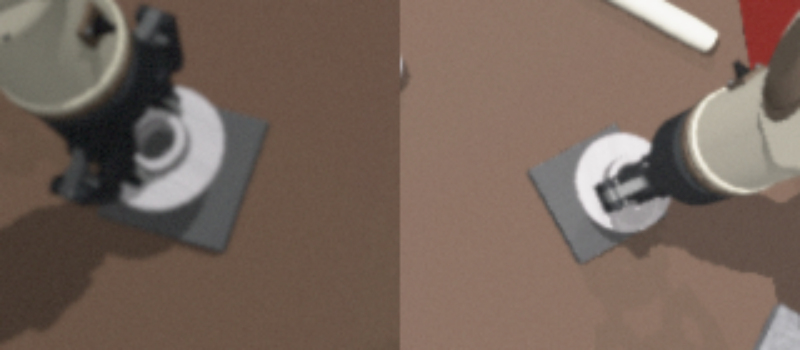

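Run:
```python
from h import *
print(cast("scene",[(164.8,399.6)],.066),cast("scene",[(163.2,396)],.0845),cast("top",[(499.2,243.2)],.066))
```

```text
[[ 0.5325798 -0.4172717  0.066    ]] [[ 0.53325161 -0.41489751  0.0845    ]] [[ 0.52626846 -0.41807024  0.066     ]]
```

>>> step_arm([
  [-0.5,0,12,0,0,0],
  [-0.5,0,24,0,0,0],
  [-0.5,0,36,0,0,0],
  [-0.5,0,43,0,0,0],
  [-0.5,0,46,0,0,0],
  [-0.5,0,48,0,0,0],
  [-0.5,0,48.5,0,0,0],
  [-0.5,0,48.5,0,0,0],
])

```text
time: 4.85
tool_pos: [0.5246, -0.4196, 0.0336]
tcp_rot: [3.067, 0.67, 0.004]
wrist_force: [0.4, -0.4, -2.1]
gripper_width: 0.0424
```

>>> step_arm([
  [0,0,1,0,0,0],
  [0,0,2,0,0,0],
  [0,0,3,0,0,0],
  [0,0,3,0,0,0],
])

```text
time: 5.18
tool_pos: [0.5253, -0.42, 0.0321]
tcp_rot: [3.066, 0.67, 0.005]
wrist_force: [-1.2, 1.1, 5.2]
gripper_width: 0.0424
```

Seated (upward force appears). Release and retreat.

>>> step_arm([
  [0,0,0,0,0,0],
  [0,0,0,0,0,0],
  [0,0,0,0,0,0],
  [0,0,0,0,0,0],
  [0,0,0,0,0,0],
  [0,0,0,0,0,0],
  [0,0,-40,0,0,0],
  [0,0,-80,0,0,0],
  [0,0,-120,0,0,0],
  [0,0,-150,0,0,0],
  [0,0,-150,0,0,0],
  [0,0,-150,0,0,0],
], grip=1)

```text
time: 6.18
tool_pos: [0.5261, -0.4205, 0.185]
tcp_rot: [3.062, 0.669, 0.01]
wrist_force: [-0.5, -0.4, -0.5]
gripper_width: 0.0856
```

```bash
python3 go.py 640.5 -202.5 180 24.6 640.5 -202.5 80 24.6 640.5 -202.5 20 24.6
```

```text
t 6.18 p [ 526.1 -420.5  185. ] yaw 24.6 w 85.6 F [-0.5 -0.4 -0.5] q7 -0.75 q [ 0.98  0.61 -0.51  1.55  0.33  1.06 -0.75]
[194.8, -150.6, 4.6, 0.5, -0.3, 0.0]
[194.4, -151.4, 104.6, 0.5, -0.3, 0.0]
[194.1, -151.9, 164.6, 0.5, -0.3, 0.0]
```

>>> step_arm([
  [194,-151,5,0.5,-0.3,0],
  [194,-151,5,0.5,-0.3,0],
  [194,-151,5,0.5,-0.3,0],
  [194,-151,5,0.5,-0.3,0],
  [194,-151,5,0.5,-0.3,0],
  [194,-151,5,0.5,-0.3,0],
  [194,-151,5,0.5,-0.3,0],
  [194,-151,40,0.5,-0.3,0],
  [194,-151,80,0.5,-0.3,0],
  [194,-151,105,0.5,-0.3,0],
  [194,-151,105,0.5,-0.3,0],
  [194,-151,105,0.5,-0.3,0],
])

```text
time: 7.18
tool_pos: [0.638, -0.2025, 0.0767]
tcp_rot: [-3.066, -0.67, 0.009]
wrist_force: [-0.3, 0.2, -0.1]
gripper_width: 0.0855
```

```bash
python3 go.py 640.5 -202.5 20 24.6
```

```text
t 7.18 p [ 638.  -202.5   76.7] yaw 24.6 w 85.5 F [-0.3  0.2 -0.1] q7 -1.18 q [ 0.6   0.74 -0.49  1.6   0.41  0.91 -1.18]
[2.6, 1.3, 56.7, -0.2, 0.3, 0.0]
```

>>> step_arm([
  [2.5,1,20,0,0.3,0],
  [2.5,1,40,0,0.3,0],
  [2.5,1,56,0,0.3,0],
  [2.5,1,56,0,0.3,0],
  [2.5,1,56,0,0.3,0],
])

```text
time: 7.6
tool_pos: [0.6403, -0.2024, 0.021]
tcp_rot: [-3.065, -0.669, 0.001]
wrist_force: [-0.1, -0.6, 0.5]
gripper_width: 0.0852
```

>>> step_arm([
  [0,0,0,0,0,0],
  [0,0,0,0,0,0],
  [0,0,0,0,0,0],
  [0,0,0,0,0,0],
  [0,0,0,0,0,0],
  [0,0,0,0,0,0],
  [0,0,0,0,0,0],
  [0,0,0,0,0,0],
], grip=0)

```text
time: 8.27
tool_pos: [0.6414, -0.2025, 0.0226]
tcp_rot: [-3.066, -0.669, -0.001]
wrist_force: [-0.1, 0.4, 7.4]
gripper_width: 0.0419
```

>>> step_arm([
  [0,0,-20,0,0,0],
  [0,0,-50,0,0,0],
  [0,0,-80,0,0,0],
  [0,0,-110,0,0,0],
  [0,0,-140,0,0,0],
  [0,0,-140,0,0,0],
  [0,0,-140,0,0,0],
  [0,0,-140,0,0,0],
])

```text
time: 8.93
tool_pos: [0.6407, -0.2031, 0.1621]
tcp_rot: [-3.066, -0.669, 0.0]
wrist_force: [0.0, -0.1, -1.5]
gripper_width: 0.0418
```

```bash
python3 go.py 640 0 170 24.6 503.5 411.5 140 24.6;python3 - <<'E'
from h import *
a=eyes.snapshot("scene")[220:420,200:420];b=eyes.snapshot("top")[120:320,370:590]
cv2.imwrite("pics/a4.png",cv2.resize(np.hstack([a,b]),(800,364)))
E
```

```text
t 8.93 p [ 640.7 -203.1  162.1] yaw 24.6 w 41.8 F [ 0.  -0.1 -1.5] q7 -1.14 q [ 0.63  0.65 -0.53  1.56  0.36  1.04 -1.14]
[84.1, -185.0, -7.3, -0.2, -0.0, 0.0]
[131.5, -615.8, 24.2, -0.2, -0.0, 0.0]
```

View pics/a4.png

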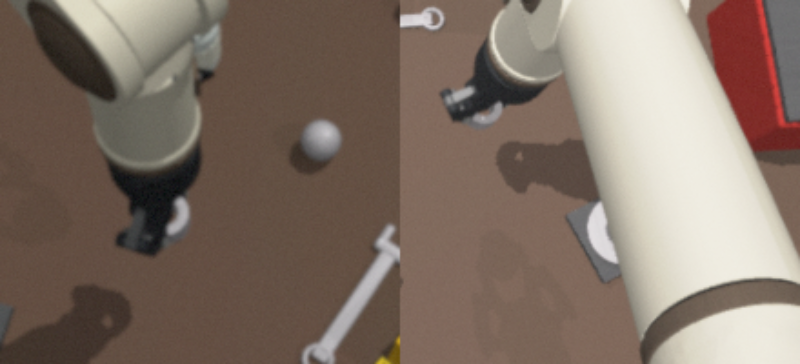

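```bash
python3 go.py 600 0 170 54.6
```

```text
t 9.03 p [ 639.9 -202.9  160.7] yaw 24.6 w 41.6 F [ 0.3 -0.7 -1.2] q7 -1.14 q [ 0.63  0.65 -0.53  1.56  0.36  1.04 -1.14]
[48.3, -201.1, -8.3, -0.3, -0.0, -30.0]
```

>>> step_arm([
  [8,-40,-8,0,0,-6],
  [16,-80,-8,0,0,-12],
  [24,-120,-8,0,0,-18],
  [36,-160,-8,0,0,-24],
  [48,-200,-8,0,0,-30],
  [48,-200,-8,0,0,-30],
  [48,-200,-8,0,0,-30],
  [48,-200,-8,0,0,-30],
  [48,-200,-8,0,0,-30],
])

```text
time: 9.78
tool_pos: [0.5999, -0.003, 0.1685]
tcp_rot: [-2.788, -1.436, 0.004]
wrist_force: [0.8, -1.0, -1.0]
gripper_width: 0.0415
```

```bash
python3 go.py 503.5 410.5 130 84.6
```

```text
t 9.78 p [599.9  -3.  168.5] yaw 54.5 w 41.5 F [ 0.8 -1.  -1. ] q7 -0.99 q [ 0.48  0.56 -0.7   1.74  0.42  1.   -0.99]
[280.6, -318.5, 40.4, -0.3, -0.1, -30.1]
```

>>> step_arm([
  [28,-32,0,0,0,-3],
  [56,-64,0,0,0,-6],
  [84,-96,0,0,0,-9],
  [112,-127,0,0,0,-12],
  [140,-159,0,0,0,-15],
  [168,-191,0,0,0,-18],
  [196,-222,0,0,0,-21],
  [224,-254,0,0,0,-24],
  [252,-286,0,0,0,-27],
  [280,-318,20,0,0,-30],
  [280,-318,40,0,0,-30],
  [280,-318,40,0,0,-30],
])

```text
time: 10.78
tool_pos: [0.5, 0.4115, 0.1259]
tcp_rot: [-2.315, -2.111, 0.011]
wrist_force: [-0.1, -0.1, -2.6]
gripper_width: 0.0418
```

>>> step_arm([
  [0,0,0,0,0,0],
  [0,0,0,0,0,0],
  [0,0,0,0,0,0],
])

```text
time: 11.03
tool_pos: [0.5017, 0.4097, 0.1262]
tcp_rot: [-2.319, -2.107, 0.011]
wrist_force: [-0.1, 0.3, -0.8]
gripper_width: 0.0423
```

```bash
python3 go.py 503.5 410.5 60 84.6 503.5 410.5 32 84.6
```

```text
t 11.03 p [501.7 409.7 126.2] yaw 84.5 w 42.3 F [-0.1  0.3 -0.8] q7 -1.25 q [-0.18  0.74 -0.79  1.63  0.58  1.03 -1.25]
[1.0, 2.4, 66.1, -0.6, -0.0, -0.1]
[1.0, 2.7, 94.1, -0.6, -0.0, -0.1]
```

>>> step_arm([
  [1,2,30,-0.6,0,0],
  [1,2,55,-0.6,0,0],
  [1,2,66,-0.6,0,0],
  [1,2,66,-0.6,0,0],
  [1,2,66,-0.6,0,0],
  [1,2,66,-0.6,0,0],
])

```text
time: 11.53
tool_pos: [0.5042, 0.4112, 0.0619]
tcp_rot: [-2.326, -2.111, -0.004]
wrist_force: [-0.2, -0.6, -0.6]
gripper_width: 0.0418
```

```bash
python3 go.py 503.5 410.5 32 84.6;python3 - <<'E'
from h import *
a=eyes.snapshot("scene")[80:200,370:510];b=eyes.snapshot("top")[180:300,60:200]
cv2.imwrite("pics/a5.png",cv2.resize(np.hstack([a,b]),(800,343)))
E
```

```text
t 11.53 p [504.2 411.2  61.9] yaw 84.5 w 41.8 F [-0.2 -0.6 -0.6] q7 -1.3 q [-0.22  0.81 -0.74  1.66  0.66  0.93 -1.3 ]
[-0.8, -0.7, 29.9, 0.1, -0.1, -0.1]
```

View pics/a5.png

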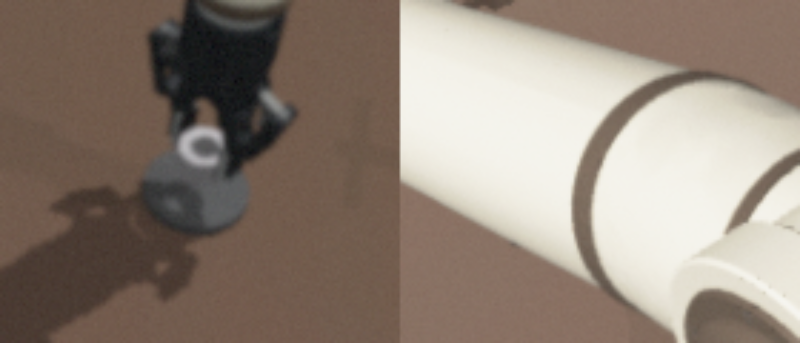

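Run:
```python
from h import *
print(cast("scene",[(441.8,132.2)],.065),cast("scene",[(437.9,146.2)],.01),cast("scene",[(370+196/2.857,80+190/2.857)],.008))
```

```text
[[0.50911341 0.40608748 0.065     ]] [[0.50529129 0.40977287 0.01      ]] [[0.50626869 0.41177046 0.008     ]]
```

>>> step_arm([
  [0.6,-1.8,6,0,0,0],
  [0.6,-1.8,14,0,0,0],
  [0.6,-1.8,20,0,0,0],
  [0.6,-1.8,25,0,0,0],
  [0.6,-1.8,28,0,0,0],
  [0.6,-1.8,30,0,0,0],
  [0.6,-1.8,30,0,0,0],
])

```text
time: 12.22
tool_pos: [0.502, 0.412, 0.0326]
tcp_rot: [2.325, 2.112, 0.003]
wrist_force: [-1.8, -2.9, 8.0]
gripper_width: 0.0416
```

>>> step_arm([
  [0,0,0,0,0,0],
  [0,0,0,0,0,0],
  [0,0,0,0,0,0],
  [0,0,0,0,0,0],
  [0,0,0,0,0,0],
  [0,0,0,0,0,0],
  [0,0,-40,0,0,0],
  [0,0,-80,0,0,0],
  [0,0,-120,0,0,0],
  [0,0,-150,0,0,0],
  [0,0,-150,0,0,0],
  [0,0,-150,0,0,0],
], grip=1)

```text
time: 13.22
tool_pos: [0.5028, 0.413, 0.1852]
tcp_rot: [2.325, 2.111, 0.01]
wrist_force: [-0.1, 0.2, -1.1]
gripper_width: 0.0856
```

```bash
python3 go.py 384.8 227.8 150 100 384.8 227.8 80 100 384.8 227.8 19 100
```

```text
t 13.22 p [502.8 413.  185.2] yaw 84.5 w 85.6 F [-0.1  0.2 -1.1] q7 -1.23 q [-0.16  0.67 -0.83  1.6   0.54  1.11 -1.23]
[-195.8, -99.9, 33.9, 0.3, -0.2, -15.5]
[-196.1, -100.3, 103.9, 0.3, -0.2, -15.5]
[-196.3, -100.6, 164.9, 0.3, -0.2, -15.5]
```

>>> step_arm([
  [-32,-16,10,0,0,-5],
  [-65,-32,34,0,0,-10],
  [-98,-50,34,0,0,-15.5],
  [-130,-66,34,0,0,-15.5],
  [-163,-83,34,0,0,-15.5],
  [-196,-100,34,0,0,-15.5],
  [-196,-100,60,0,0,-15.5],
  [-196,-100,90,0,0,-15.5],
  [-196,-100,104,0,0,-15.5],
  [-196,-100,104,0,0,-15.5],
  [-196,-100,104,0,0,-15.5],
  [-196,-100,104,0,0,-15.5],
])

```text
time: 14.22
tool_pos: [0.3848, 0.2285, 0.0801]
tcp_rot: [2.018, 2.406, 0.01]
wrist_force: [-0.5, -0.3, 0.8]
gripper_width: 0.0853
```

```bash
python3 go.py 384.8 227.8 19 100;python3 - <<'E'
from h import *
a=eyes.snapshot("scene")[80:200,270:460];b=eyes.snapshot("top")[180:360,60:345]
cv2.imwrite("pics/a6.png",np.hstack([cv2.resize(a,(400,253)),cv2.resize(b,(400,253))]))
E
```

```text
t 14.22 p [384.8 228.5  80.1] yaw 100.0 w 85.3 F [-0.5 -0.3  0.8] q7 -0.99 q [ 0.14  0.53 -0.88  2.16  0.64  0.72 -0.99]
[-0.8, -0.5, 61.1, 0.3, -0.2, 0.0]
```

View pics/a6.png

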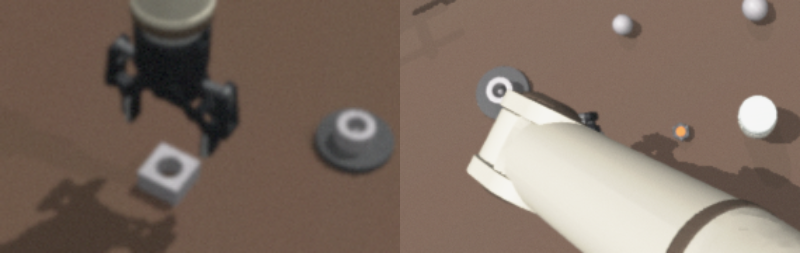

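>>> step_arm([
  [-0.8,-0.5,20,0,0,0],
  [-0.8,-0.5,40,0,0,0],
  [-0.8,-0.5,58,0,0,0],
  [-0.8,-0.5,60,0,0,0],
  [-0.8,-0.5,60,0,0,0],
])

```text
time: 14.73
tool_pos: [0.3851, 0.2283, 0.0207]
tcp_rot: [2.017, 2.406, 0.011]
wrist_force: [-0.2, -0.6, -0.1]
gripper_width: 0.0854
```

>>> step_arm([
  [0,0,0,0,0,0],
  [0,0,0,0,0,0],
  [0,0,0,0,0,0],
  [0,0,0,0,0,0],
  [0,0,0,0,0,0],
  [0,0,0,0,0,0],
  [0,0,0,0,0,0],
  [0,0,0,0,0,0],
], grip=0)

```text
time: 15.4
tool_pos: [0.3858, 0.2287, 0.0218]
tcp_rot: [2.016, 2.405, 0.013]
wrist_force: [-1.9, -1.5, 6.8]
gripper_width: 0.0488
```

>>> step_arm([
  [0,0,-20,0,0,0],
  [0,0,-50,0,0,0],
  [0,0,-80,0,0,0],
  [0,0,-110,0,0,0],
  [0,0,-150,0,0,0],
  [0,0,-170,0,0,0],
  [0,0,-170,0,0,0],
  [0,0,-170,0,0,0],
])

```text
time: 16.07
tool_pos: [0.3852, 0.2275, 0.1926]
tcp_rot: [2.015, 2.402, 0.015]
wrist_force: [-0.4, -0.5, -3.9]
gripper_width: 0.049
```

```bash
python3 go.py 500 -30 190 80 529 -416 170 60;python3 - <<'E'
from h import *
a=eyes.snapshot("scene")[20:210,270:460]; t=eyes.snapshot("top")
cv2.imwrite("pics/t7.png",t); cv2.imwrite("pics/a7.png",np.hstack([cv2.resize(a,(400,400)),cv2.resize(t[190:310,420:540],(400,400))]))
E
```

```text
t 16.07 p [385.2 227.5 192.6] yaw 100.0 w 49.0 F [-0.4 -0.5 -3.9] q7 -0.78 q [ 0.35  0.34 -1.09  2.08  0.39  0.92 -0.78]
[-273.5, 68.3, 3.0, 0.6, -0.2, 20.0]
[-658.7, 29.6, 21.8, 0.6, -0.3, 40.0]
```

View pics/a7.png

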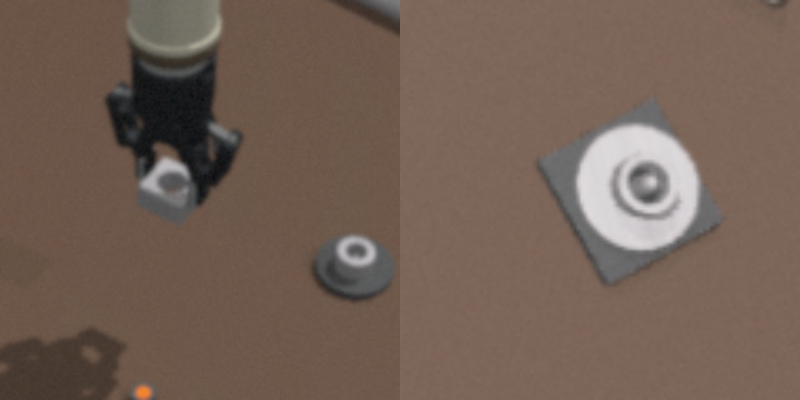

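Run:
```python
from h import *
print(cast("top",[(491.7,246.1)],.018),cast("top",[(493.5,244.9)],.036))
```

```text
[[ 0.52765482 -0.42008791  0.018     ]] [[ 0.52738983 -0.417077    0.036     ]]
```

>>> step_arm([
  [-40,10,0,0,0,3],
  [-80,20,3,0,0,6],
  [-120,30,3,0,0,9],
  [-160,40,3,0,0,12],
  [-200,50,3,0,0,15],
  [-238,60,3,0,0,18],
  [-273,68,3,0,0,20],
  [-273,68,3,0,0,20],
  [-273,68,3,0,0,20],
  [-273,68,3,0,0,20],
])

```text
time: 17.0
tool_pos: [0.4968, -0.0296, 0.186]
tcp_rot: [-2.405, -2.019, -0.008]
wrist_force: [0.3, 0.9, -3.1]
gripper_width: 0.0491
```

```bash
python3 go.py 528 -416 140 60
```

```text
t 17.0 p [496.8 -29.6 186. ] yaw 80.0 w 49.1 F [ 0.3  0.9 -3.1] q7 -0.52 q [ 0.76  0.41 -0.91  1.97  0.39  0.94 -0.52]
[-375.4, 97.4, 44.5, 0.1, -0.3, 20.0]
```

>>> step_arm([
  [-40,10,0,0,0,2],
  [-80,20,0,0,0,4],
  [-120,30,0,0,0,6],
  [-160,41,5,0,0,8],
  [-200,52,10,0,0,10],
  [-240,62,15,0,0,12],
  [-280,73,20,0,0,14],
  [-318,83,25,0,0,17],
  [-348,91,35,0,0,20],
  [-376,99,45,0,0,20],
  [-376,99,45,0,0,20],
  [-376,99,45,0,0,20],
])

```text
time: 18.0
tool_pos: [0.5285, -0.4166, 0.1368]
tcp_rot: [-2.715, -1.568, -0.005]
wrist_force: [0.5, 0.8, -2.9]
gripper_width: 0.0488
```

>>> step_arm([
  [0,0,0,0,0,0],
  [0,0,0,0,0,0],
  [0,0,0,0,0,0],
])

```text
time: 18.25
tool_pos: [0.5292, -0.4141, 0.1368]
tcp_rot: [-2.712, -1.572, -0.006]
wrist_force: [0.4, -0.7, -3.0]
gripper_width: 0.0491
```

```bash
python3 go.py 529.5 -417 84 60  529.5 -417 58 60
```

```text
t 18.25 p [ 529.2 -414.1  136.8] yaw 60.2 w 49.1 F [ 0.4 -0.7 -3. ] q7 -0.24 q [ 1.07  0.71 -0.65  1.57  0.47  1.03 -0.24]
[-2.8, 1.9, 52.8, -0.2, -0.4, 0.2]
[-2.9, 2.0, 78.8, -0.2, -0.4, 0.2]
```

>>> step_arm([
  [-2.5,2,30,0,0,0],
  [-2.5,2,52,0,0,0],
  [-2.5,2,59,0,0,0],
  [-2.5,2,59,0,0,0],
  [-2.5,2,59,0,0,0],
  [-2.5,2,59,0,0,0],
])

```text
time: 18.75
tool_pos: [0.531, -0.4169, 0.0796]
tcp_rot: [-2.713, -1.574, -0.008]
wrist_force: [0.8, 0.1, -2.6]
gripper_width: 0.049
```

```bash
python3 go.py 529.5 -417 58 60;python3 - <<'E'
from h import *
a=eyes.snapshot("scene")[340:460,110:230]; t=eyes.snapshot("top")[180:300,430:550]
cv2.imwrite("pics/a8.png",np.hstack([cv2.resize(a,(400,400)),cv2.resize(t,(400,400))]))
E
```

```text
t 18.75 p [ 531.  -416.9   79.6] yaw 60.2 w 49.0 F [ 0.8  0.1 -2.6] q7 -0.27 q [ 1.04  0.78 -0.62  1.59  0.52  0.95 -0.27]
[-1.0, -1.3, 21.6, -0.1, -0.4, 0.2]
```

View pics/a8.png

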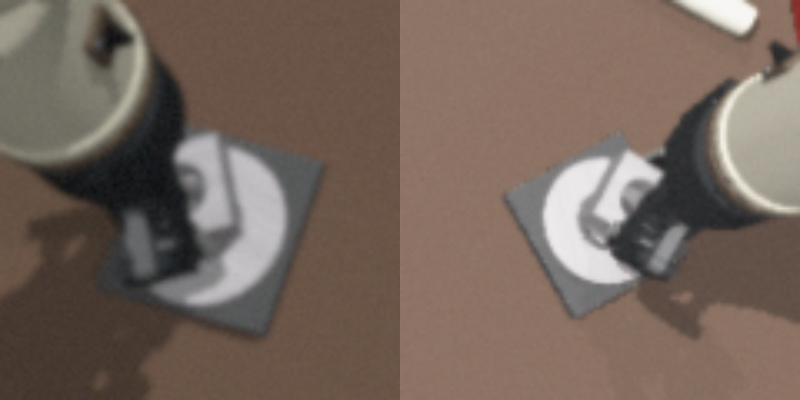

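Run:
```python
from h import *
print(cast("top",[(501.1,239.1)],.084),cast("scene",[(166.5,396.4)],.084), proj("top",[[.5275,-.4175,.084]]),proj("scene",[[.5328,-.4168,.084]]))
```

```text
[[ 0.53228029 -0.41506536  0.084     ]] [[ 0.53776436 -0.41126277  0.084     ]] [[502.23262037 241.26743519]] [[162.27757832 396.66958335]]
```

>>> step_arm([
  [-4,-2.2,2,0,0,0],
  [-4,-2.2,4,0,0,0],
  [-4,-2.2,8,0,0,0],
  [-4,-2.2,13,0,0,0],
  [-4,-2.2,17,0,0,0],
  [-4,-2.2,19,0,0,0],
  [-4,-2.2,21,0,0,0],
  [-4,-2.2,21,0,0,0],
])

```text
time: 19.52
tool_pos: [0.527, -0.4193, 0.0584]
tcp_rot: [-2.714, -1.574, -0.008]
wrist_force: [-0.7, -0.3, -3.1]
gripper_width: 0.0487
```

>>> step_arm([
  [0,0,1,0,0,0],
  [0,0,2,0,0,0],
  [0,0,2,0,0,0],
])

```text
time: 19.77
tool_pos: [0.5273, -0.4193, 0.0581]
tcp_rot: [-2.714, -1.574, -0.007]
wrist_force: [-5.0, 1.7, 8.1]
gripper_width: 0.0492
```

>>> step_arm([
  [0,0,0,0,0,0],
  [0,0,0,0,0,0],
  [0,0,0,0,0,0],
  [0,0,0,0,0,0],
  [0,0,0,0,0,0],
  [0,0,0,0,0,0],
  [0,0,-40,0,0,0],
  [0,0,-80,0,0,0],
  [0,0,-120,0,0,0],
  [0,0,-140,0,0,0],
  [0,0,-140,0,0,0],
  [0,0,-140,0,0,0],
], grip=1)

```text
time: 20.77
tool_pos: [0.5279, -0.4208, 0.1999]
tcp_rot: [-2.717, -1.575, -0.009]
wrist_force: [0.3, -0.5, -1.1]
gripper_width: 0.0855
```

```bash
python3 go.py 657.5 4.5 180 75
```

```text
t 20.77 p [ 527.9 -420.8  199.9] yaw 60.2 w 85.5 F [ 0.3 -0.5 -1.1] q7 -0.2 q [ 1.09  0.65 -0.69  1.52  0.43  1.13 -0.2 ]
[433.3, -98.9, 21.9, 0.2, -0.3, -14.8]
```

>>> step_arm([
  [40,-9,0,0,0,-2],
  [80,-18,5,0,0,-4],
  [120,-27,10,0,0,-6],
  [160,-36,15,0,0,-8],
  [200,-46,20,0,0,-10],
  [240,-55,20,0,0,-12],
  [280,-64,20,0,0,-15],
  [318,-73,20,0,0,-15],
  [356,-81,20,0,0,-15],
  [394,-90,20,0,0,-15],
  [433,-99,50,0,0,-15],
  [433,-99,60,0,0,-15],
])

```text
time: 21.77
tool_pos: [0.6567, 0.0138, 0.1398]
tcp_rot: [-2.476, -1.925, -0.013]
wrist_force: [-1.1, 0.3, -0.3]
gripper_width: 0.0851
```

>>> step_arm([
  [0,0,0,0,0,0],
  [0,0,0,0,0,0],
  [0,0,0,0,0,0],
])

```text
time: 22.02
tool_pos: [0.656, 0.0128, 0.1389]
tcp_rot: [-2.476, -1.924, -0.01]
wrist_force: [0.2, 0.5, -0.3]
gripper_width: 0.0854
```

```bash
python3 go.py 657.5 4.5 90 75 657.5 4.5 22 75;python3 - <<'E'
from h import *
S=eyes.snapshot("scene"); a=S[340:460,110:230]; t=eyes.snapshot("top")
cv2.imwrite("pics/s9.png",S); cv2.imwrite("pics/t9.png",t)
c=S[220:340,320:440]
cv2.imwrite("pics/a9.png",np.hstack([cv2.resize(x,(266,266),interpolation=cv2.INTER_CUBIC) for x in (a,t[190:310,430:550],c)]))
E
```

```text
t 22.02 p [656.   12.8 138.9] yaw 75.7 w 85.4 F [ 0.2  0.5 -0.3] q7 -0.7 q [ 0.45  0.71 -0.75  1.61  0.54  1.03 -0.7 ]
[-8.1, 3.5, 48.9, -0.0, -0.5, 0.7]
[-8.7, 3.6, 116.9, -0.0, -0.5, 0.7]
```

View pics/a9.png

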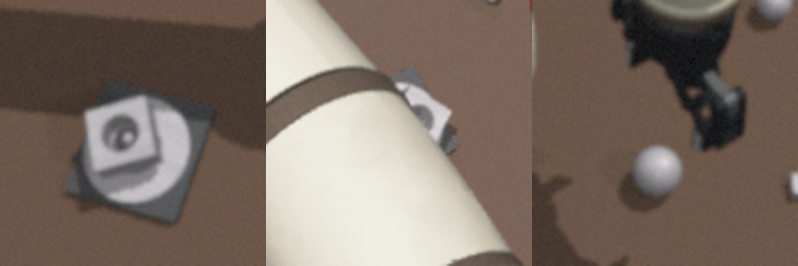

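>>> step_arm([
  [-8,3.5,35,0,-0.5,0.7],
  [-8,3.5,49,0,-0.5,0.7],
  [-8.5,3.5,49,0,-0.5,0.7],
  [-8.5,3.5,49,0,-0.5,0.7],
  [-8.5,3.5,75,0,-0.5,0.7],
  [-8.5,3.5,100,0,-0.5,0.7],
  [-8.5,3.5,120,0,-0.5,0.7],
  [-8.5,3.5,120,0,-0.5,0.7],
  [-8.5,3.5,120,0,-0.5,0.7],
])

```text
time: 22.87
tool_pos: [0.6588, 0.0035, 0.0208]
tcp_rot: [2.494, 1.909, 0.001]
wrist_force: [1.1, 0.0, -0.1]
gripper_width: 0.0851
```

```bash
python3 go.py 657 4.5 18 75;python3 - <<'E'
from h import *
S=eyes.snapshot("scene");c=S[240:360,320:440]
cv2.imwrite("pics/a10.png",cv2.resize(c,(480,480),interpolation=cv2.INTER_CUBIC))
E
```

```text
t 22.87 p [658.8   3.5  20.8] yaw 74.9 w 85.1 F [ 1.1  0.  -0.1] q7 -0.78 q [ 0.4   0.86 -0.65  1.65  0.65  0.86 -0.78]
[0.4, -2.0, 2.8, 0.1, -0.0, -0.1]
```

View pics/a10.png

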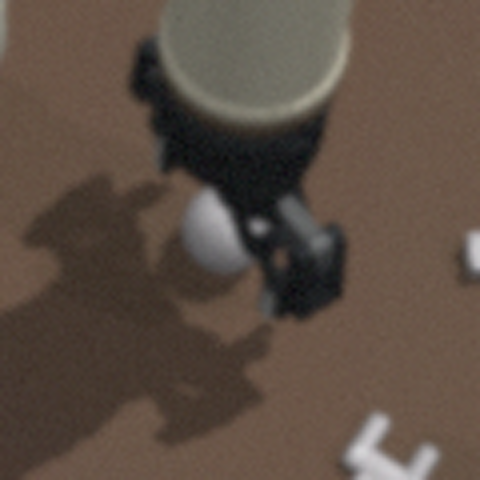

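>>> step_arm([
  [0,-1,2.5,0,0,0],
  [0,-1,2.5,0,0,0],
  [0,-1,2.5,0,0,0],
  [0,-1,2.5,0,0,0],
  [0,-1,2.5,0,0,0],
  [0,-1,2.5,0,0,0],
  [0,-1,2.5,0,0,0],
  [0,-1,2.5,0,0,0],
], grip=0)

```text
time: 23.58
tool_pos: [0.6596, 0.0042, 0.0209]
tcp_rot: [2.492, 1.908, 0.006]
wrist_force: [-1.8, 0.1, 5.9]
gripper_width: 0.042
```

>>> step_arm([
  [0,0,-20,0,0,0],
  [0,0,-50,0,0,0],
  [0,0,-80,0,0,0],
  [0,0,-110,0,0,0],
  [0,0,-140,0,0,0],
  [0,0,-140,0,0,0],
  [0,0,-140,0,0,0],
  [0,0,-140,0,0,0],
])

```text
time: 24.25
tool_pos: [0.6584, 0.0038, 0.1604]
tcp_rot: [2.492, 1.908, 0.004]
wrist_force: [-0.8, -0.5, -2.5]
gripper_width: 0.042
```

```bash
python3 go.py 527.5 -419.5 150 60
python3 - <<'E'
from h import *
S=eyes.snapshot("scene");T=eyes.snapshot("top");cv2.imwrite("pics/s11.png",S);cv2.imwrite("pics/t11.png",T)
s=readout.read_state(); p=s["tool_pos"].copy()
for n,im in(("scene",S),("top",T)):
    q=proj(n,[p])[0]; print(n,q)
    try:
        b=blob2(im,q,w=22,vmin=110); print(cen(b),cv2.contourArea(b),cast(n,cen(b),p[2]+.004).round(4))
    except Exception as e: print(e)
# spacer in the scene/top views at rest: top-face rectangle
for n,im,z in(("scene",cv2.imread("pics/s9.png"),.062),):
    b=blob2(im,(110+121/2.217,340+136/2.217),w=18,vmin=150); R=cv2.minAreaRect(cast(n,b[:,0].astype(float),z)[:,:2].astype(np.float32)*1000); print(R)
for n,uv in(("scene",(110+121.5/2.217,340+136/2.217)),): print(cast(n,[uv],.062))
E
```

```text
t 24.25 p [658.4   3.8 160.4] yaw 74.9 w 42.0 F [-0.8 -0.5 -2.5] q7 -0.7 q [ 0.47  0.69 -0.75  1.6   0.52  1.07 -0.7 ]
[-442.8, -15.9, 10.2, 0.2, -0.0, 14.9]
scene [380.12806859 263.006798  ]
(377.1183908045977, 261.3919540229885) 145.0 [[0.6529 0.0007 0.1631]]
top [314.305357   165.06799126]
(322.64232209737827, 149.40543071161048) 356.0 [[ 0.6907 -0.0122  0.1631]]
((529.2828369140625, -419.0838623046875), (50.667449951171875, 49.199283599853516), 60.82114791870117)
[[ 0.53337706 -0.41932916  0.062     ]]
```

```bash
python3 go.py 527 -419.8 150 60
```

```text
t 24.35 p [657.7   3.7 159.1] yaw 74.9 w 41.9 F [ 0.5  0.4 -0.3] q7 -0.7 q [ 0.47  0.69 -0.75  1.6   0.52  1.07 -0.7 ]
[-443.0, -15.6, 9.1, 0.1, -0.0, 14.9]
```

>>> step_arm([
  [-38,-1,0,0,0,2],
  [-76,-3,0,0,0,4],
  [-114,-4,0,0,0,6],
  [-152,-6,0,0,0,8],
  [-190,-7,5,0,0,10],
  [-228,-8,5,0,0,12],
  [-266,-10,5,0,0,14],
  [-304,-11,5,0,0,15],
  [-342,-12,5,0,0,15],
  [-380,-14,8,0,0,15],
  [-412,-15,10,0,0,15],
  [-443,-16,10,0,0,15],
])

```text
time: 25.35
tool_pos: [0.5241, -0.4215, 0.1465]
tcp_rot: [-2.722, -1.565, 0.001]
wrist_force: [0.0, 1.2, -1.8]
gripper_width: 0.0419
```

>>> step_arm([
  [0,0,0,0,0,0],
  [0,0,0,0,0,0],
  [0,0,0,0,0,0],
  [0,0,0,0,0,0],
])

```text
time: 25.68
tool_pos: [0.5249, -0.4191, 0.1458]
tcp_rot: [-2.718, -1.567, -0.001]
wrist_force: [0.9, 0.4, -1.1]
gripper_width: 0.0419
```

```bash
python3 go.py 527 -419.8 95 60 527 -419.8 79 60
```

```text
t 25.68 p [ 524.9 -419.1  145.8] yaw 59.9 w 41.9 F [ 0.9  0.4 -1.1] q7 -0.23 q [ 1.08  0.7  -0.66  1.56  0.47  1.05 -0.23]
[0.4, 2.4, 50.8, -0.2, -0.1, -0.1]
[0.3, 2.4, 66.8, -0.2, -0.1, -0.1]
```

>>> step_arm([
  [0.4,2.4,25,0,0,0],
  [0.4,2.4,45,0,0,0],
  [0.4,2.4,55,0,0,0],
  [0.4,2.4,60,0,0,0],
  [0.4,2.4,63,0,0,0],
  [0.4,2.4,63,0,0,0],
  [0.4,2.4,63,0,0,0],
])

```text
time: 26.27
tool_pos: [0.5278, -0.4198, 0.0838]
tcp_rot: [-2.719, -1.568, -0.002]
wrist_force: [0.7, -0.9, -0.3]
gripper_width: 0.0417
```

```bash
python3 go.py 527 -419.8 77 60
```

```text
t 26.27 p [ 527.8 -419.8   83.8] yaw 60.0 w 41.7 F [ 0.7 -0.9 -0.3] q7 -0.27 q [ 1.05  0.78 -0.62  1.59  0.52  0.95 -0.27]
[-0.4, -0.7, 6.8, -0.1, -0.1, -0.0]
```

>>> step_arm([
  [0,-0.7,2,0,0,0],
  [0,-0.7,4,0,0,0],
  [0,-0.7,5,0,0,0],
  [0,-0.7,6,0,0,0],
  [0,-0.7,6,0,0,0],
])

```text
time: 26.68
tool_pos: [0.5271, -0.4195, 0.0777]
tcp_rot: [-2.719, -1.568, -0.002]
wrist_force: [-0.2, 0.7, -1.6]
gripper_width: 0.042
```

>>> step_arm([
  [0,0,1,0,0,0],
  [0,0,2,0,0,0],
  [0,0,2,0,0,0],
])

```text
time: 26.93
tool_pos: [0.5274, -0.4195, 0.0767]
tcp_rot: [-2.719, -1.569, -0.002]
wrist_force: [-2.1, 1.6, 5.0]
gripper_width: 0.042
```

>>> step_arm([
  [0,0,0,0,0,0],
  [0,0,0,0,0,0],
  [0,0,0,0,0,0],
  [0,0,0,0,0,0],
  [0,0,0,0,0,0],
], grip=0.75)

```text
time: 27.35
tool_pos: [0.5274, -0.4195, 0.0766]
tcp_rot: [-2.719, -1.569, -0.002]
wrist_force: [0.1, -0.7, 0.0]
gripper_width: 0.064
```

>>> step_arm([
  [0,0,0,0,0,0],
  [0,0,0,0,0,0],
  [0,0,0,0,0,0],
  [0,0,-15,0,0,0],
  [0,0,-40,0,0,0],
  [0,0,-80,0,0,0],
  [0,0,-120,0,0,0],
  [0,0,-120,0,0,0],
  [0,0,-120,0,0,0],
], grip=1)

```text
time: 28.1
tool_pos: [0.5297, -0.4208, 0.2016]
tcp_rot: [2.717, 1.567, 0.006]
wrist_force: [0.9, -0.1, -1.5]
gripper_width: 0.0852
```

```bash
python3 go.py 600 0 190 80 622 222.5 150 85
```

```text
t 28.1 p [ 529.7 -420.8  201.6] yaw 60.0 w 85.2 F [ 0.9 -0.1 -1.5] q7 -0.21 q [ 1.09  0.65 -0.69  1.52  0.44  1.13 -0.21]
[399.5, -149.9, 11.0, 0.4, 0.0, -20.0]
[603.1, -242.5, 50.6, 0.4, 0.0, -25.0]
```

>>> step_arm([
  [38,-15,3,0,0,-2],
  [76,-29,6,0,0,-4],
  [114,-43,10,0,0,-6],
  [152,-58,11,0,0,-8],
  [190,-72,11,0,0,-10],
  [228,-86,11,0,0,-12],
  [266,-100,11,0,0,-14],
  [304,-115,11,0,0,-16],
  [340,-128,11,0,0,-18],
  [376,-142,11,0,0,-20],
  [400,-150,11,0,0,-20],
  [400,-150,11,0,0,-20],
])

```text
time: 29.1
tool_pos: [0.5997, 0.0094, 0.1904]
tcp_rot: [2.395, 2.03, 0.01]
wrist_force: [-0.9, 0.5, -0.0]
gripper_width: 0.0858
```

```bash
python3 go.py 622 222.5 120 85
```

```text
t 29.1 p [599.7   9.4 190.4] yaw 80.5 w 85.8 F [-0.9  0.5 -0. ] q7 -0.61 q [ 0.56  0.57 -0.84  1.73  0.48  1.05 -0.61]
[213.6, -13.4, 71.1, 0.3, -0.2, -4.5]
```

>>> step_arm([
  [36,-2,10,0,0,-1],
  [72,-4,20,0,0,-2],
  [108,-6,30,0,0,-3],
  [144,-9,45,0,0,-4.5],
  [180,-11,60,0,0,-4.5],
  [213,-13,71,0,0,-4.5],
  [213,-13,71,0,0,-4.5],
  [213,-13,71,0,0,-4.5],
  [213,-13,71,0,0,-4.5],
  [213,-13,71,0,0,-4.5],
])

```text
time: 29.93
tool_pos: [0.6228, 0.2194, 0.1199]
tcp_rot: [2.315, 2.118, 0.008]
wrist_force: [-0.7, -0.8, 0.5]
gripper_width: 0.0853
```

```bash
python3 go.py 622 222.5 70 85 622 222.5 16 85;python3 - <<'E'
from h import *
S=eyes.snapshot("scene"); T=eyes.snapshot("top")
b=blob2(S,(429,221),vmin=110); print(cen(b),cast("scene",cen(b),.017))
cv2.imwrite("pics/s12.png",S);cv2.imwrite("pics/t12.png",T)
cv2.imwrite("pics/a12.png",np.hstack([cv2.resize(x,(400,400),interpolation=cv2.INTER_CUBIC) for x in (T[190:310,430:550],S[140:260,370:490])]))
E
```

```text
t 29.93 p [622.8 219.4 119.9] yaw 84.9 w 85.3 F [-0.7 -0.8  0.5] q7 -0.91 q [ 0.14  0.75 -0.78  1.61  0.6   1.02 -0.91]
[2.9, -1.3, 49.9, 0.3, -0.1, -0.1]
[2.8, -1.7, 103.9, 0.3, -0.1, -0.1]
(429.9545957918051, 219.27464008859354) [[0.62200481 0.22602654 0.017     ]]
```

View pics/a12.png

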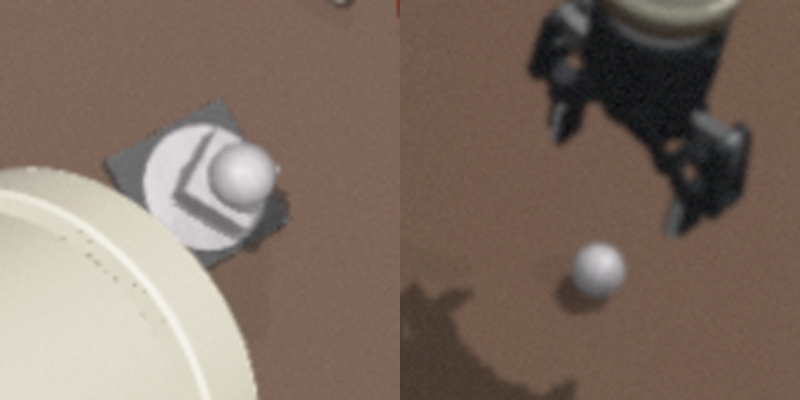

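>>> step_arm([
  [2.8,-1.3,35,0,0,0],
  [2.8,-1.3,60,0,0,0],
  [2.8,-1.5,85,0,0,0],
  [2.8,-1.5,102,0,0,0],
  [2.8,-1.5,102,0,0,0],
  [2.8,-1.5,102,0,0,0],
  [2.8,-1.5,102,0,0,0],
])

```text
time: 30.62
tool_pos: [0.6236, 0.2228, 0.0199]
tcp_rot: [2.316, 2.117, 0.012]
wrist_force: [0.5, -0.6, 0.2]
gripper_width: 0.0854
```

```bash
python3 go.py 622 222.5 17 85;python3 - <<'E'
from h import *
print(cast("top",[(502.6,243.1)],.078),proj("top",[[.5265,-.4195,.078]]))
E
```

```text
t 30.62 p [623.6 222.8  19.9] yaw 84.8 w 85.4 F [ 0.5 -0.6  0.2] q7 -0.98 q [ 0.09  0.88 -0.69  1.64  0.7   0.87 -0.98]
[-0.4, -1.6, 2.9, 0.5, -0.2, -0.2]
[[ 0.52453448 -0.42082604  0.078     ]] [[501.9976758  242.20796695]]
```

Larger ball sits where expected. Grip the small ball.

>>> step_arm([
  [0,-1,2.5,0,0,0],
  [0,-1,2.5,0,0,0],
  [0,-1,2.5,0,0,0],
  [0,-1,2.5,0,0,0],
  [0,-1,2.5,0,0,0],
  [0,-1,2.5,0,0,0],
  [0,-1,2.5,0,0,0],
  [0,-1,2.5,0,0,0],
  [0,-1,2.5,0,0,0],
], grip=0)

```text
time: 31.37
tool_pos: [0.6229, 0.2231, 0.0181]
tcp_rot: [2.316, 2.116, 0.013]
wrist_force: [-1.3, -0.9, 5.8]
gripper_width: 0.0318
```

>>> step_arm([
  [0,0,-20,0,0,0],
  [0,0,-50,0,0,0],
  [0,0,-80,0,0,0],
  [0,0,-110,0,0,0],
  [0,0,-110,0,0,0],
  [0,0,-110,0,0,0],
  [0,0,-110,0,0,0],
])

```text
time: 31.95
tool_pos: [0.6215, 0.2222, 0.1274]
tcp_rot: [2.316, 2.116, 0.012]
wrist_force: [0.4, -0.3, -1.6]
gripper_width: 0.032
```

```bash
python3 go.py 502 412 120 84.5
```

```text
t 31.95 p [621.5 222.2 127.4] yaw 84.8 w 32.0 F [ 0.4 -0.3 -1.6] q7 -0.91 q [ 0.14  0.74 -0.78  1.61  0.59  1.03 -0.91]
[178.2, -136.2, 6.7, 0.5, -0.1, 0.3]
```

>>> step_arm([
  [36,-27,3,0,0,0],
  [72,-54,6,0,0,0],
  [108,-81,6,0,0,0],
  [144,-109,6,0,0,0],
  [178,-136,6,0.5,0,0.3],
  [178,-136,6,0.5,0,0.3],
  [178,-136,6,0.5,0,0.3],
  [178,-136,6,0.5,0,0.3],
  [178,-136,6,0.5,0,0.3],
])

```text
time: 32.7
tool_pos: [0.5026, 0.4098, 0.1189]
tcp_rot: [-2.326, -2.111, 0.002]
wrist_force: [0.4, -1.8, -0.9]
gripper_width: 0.0319
```

```bash
python3 go.py 502 411.6 55 84.5
```

```text
t 32.7 p [502.6 409.8 118.9] yaw 84.5 w 31.9 F [ 0.4 -1.8 -0.9] q7 -1.26 q [-0.19  0.74 -0.78  1.64  0.6   1.01 -1.26]
[1.8, -0.7, 63.9, -0.1, 0.0, -0.0]
```

>>> step_arm([
  [1.8,-0.7,30,0,0,0],
  [1.8,-0.7,50,0,0,0],
  [1.8,-0.7,60,0,0,0],
  [1.8,-0.7,63,0,0,0],
  [1.8,-0.7,63,0,0,0],
  [1.8,-0.7,63,0,0,0],
])

```text
time: 33.2
tool_pos: [0.5029, 0.4116, 0.0566]
tcp_rot: [-2.327, -2.11, 0.0]
wrist_force: [0.5, 0.6, -0.6]
gripper_width: 0.032
```

```bash
python3 go.py 502 411.6 49 84.5
```

```text
t 33.2 p [502.9 411.6  56.6] yaw 84.4 w 32.0 F [ 0.5  0.6 -0.6] q7 -1.31 q [-0.22  0.82 -0.73  1.66  0.66  0.92 -1.31]
[-0.0, -0.9, 7.6, -0.0, -0.0, -0.1]
```

>>> step_arm([
  [0,-0.9,2,0,0,0],
  [0,-0.9,4,0,0,0],
  [0,-0.9,6,0,0,0],
  [0,-0.9,7,0,0,0],
  [0,-0.9,7,0,0,0],
])

```text
time: 33.62
tool_pos: [0.5021, 0.4117, 0.0498]
tcp_rot: [-2.327, -2.11, -0.0]
wrist_force: [-1.2, 0.2, -2.2]
gripper_width: 0.0316
```

>>> step_arm([
  [0,0,1,0,0,0],
  [0,0,1,0,0,0],
  [0,0,1,0,0,0],
])

```text
time: 33.87
tool_pos: [0.5021, 0.4117, 0.0496]
tcp_rot: [2.327, 2.111, 0.0]
wrist_force: [0.0, -2.5, 5.7]
gripper_width: 0.0314
```

Contact at the expected height; release and back off to the side, clear of both views.

>>> step_arm([
  [0,0,0,0,0,0],
  [0,0,0,0,0,0],
  [0,0,0,0,0,0],
  [0,0,0,0,0,0],
  [0,0,0,0,0,0],
], grip=0.7)

```text
time: 34.28
tool_pos: [0.502, 0.4117, 0.0495]
tcp_rot: [-2.327, -2.111, 0.0]
wrist_force: [-0.2, -0.3, -0.2]
gripper_width: 0.0598
```

>>> step_arm([
  [0,0,0,0,0,0],
  [0,0,0,0,0,0],
  [0,0,0,0,0,0],
  [0,0,-15,0,0,0],
  [0,0,-40,0,0,0],
  [0,0,-80,0,0,0],
  [0,0,-120,0,0,0],
  [0,0,-150,0,0,0],
  [0,0,-150,0,0,0],
  [0,0,-150,0,0,0],
], grip=1)

```text
time: 35.12
tool_pos: [0.503, 0.4131, 0.2033]
tcp_rot: [2.326, 2.11, 0.009]
wrist_force: [-0.2, -0.7, -0.2]
gripper_width: 0.0851
```

>>> step_arm([
  [-35,0,0,0,0,0],
  [-75,0,0,0,0,0],
  [-115,0,0,0,0,0],
  [-155,0,0,0,0,0],
  [-195,0,0,0,0,0],
  [-235,0,0,0,0,0],
  [-275,0,0,0,0,0],
  [-310,0,0,0,0,0],
  [-310,0,0,0,0,0],
  [-310,0,0,0,0,0],
  [-310,0,0,0,0,0],
  [-310,0,0,0,0,0],
])

```text
time: 36.12
tool_pos: [0.4727, 0.1062, 0.2021]
tcp_rot: [-2.324, -2.113, -0.01]
wrist_force: [0.5, 0.9, 0.5]
gripper_width: 0.0853
```

```bash
python3 go.py
python3 - <<'E'
from h import *
S=eyes.snapshot("scene"); T=eyes.snapshot("top")
cv2.imwrite("pics/s13.png",S);cv2.imwrite("pics/t13.png",T)
f=lambda x:cv2.resize(x,(400,300),interpolation=cv2.INTER_CUBIC)
cv2.imwrite("pics/a13.png",np.vstack([np.hstack([f(T[200:290,430:550]),f(T[200:290,75:195])]),np.hstack([f(S[350:440,110:230]),f(S[90:180,380:500])])]))
b=blob(T,(315,263)); print("tin",cen(b),cast("top",cen(b),.0425))
E
```

```text
t 36.12 p [472.7 106.2 202.1] yaw 84.6 w 85.3 F [0.5 0.9 0.5] q7 -0.7 q [ 0.53  0.36 -0.95  1.99  0.36  0.96 -0.7 ]
tin (305.0863328718658, 269.4565836025227) [[0.4565191  0.01488705 0.0425    ]]
```

View pics/a13.png

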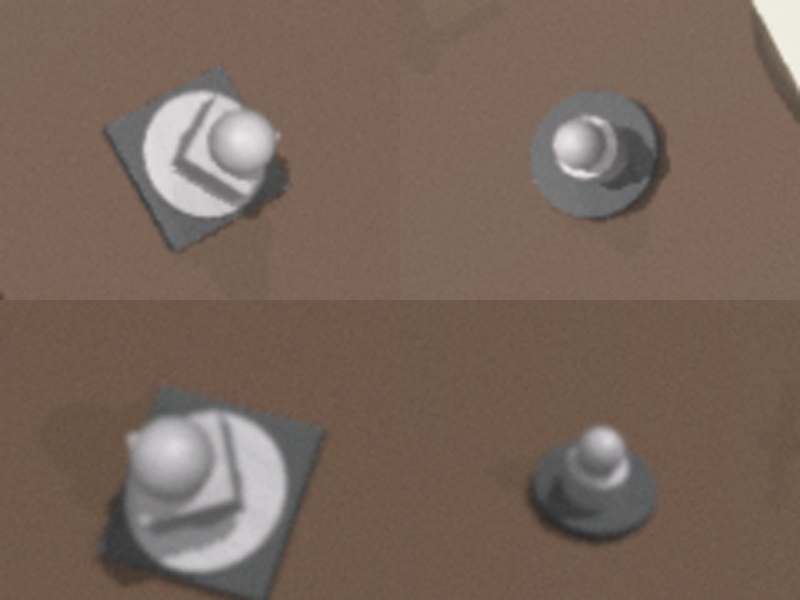

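Run:
```python
from h import *
def tri(a,b):
    o=[];d=[]
    for n,uv in(("top",a),("scene",b)):
        p0,p1=cast(n,[uv],0)[0],cast(n,[uv],.1)[0]; o.append(p0);d.append((p1-p0)/np.linalg.norm(p1-p0))
    A=sum(np.eye(3)-np.outer(v,v) for v in d); return np.linalg.solve(A,sum((np.eye(3)-np.outer(v,v))@x for x,v in zip(o,d)))
print("big",tri((502.6,242.9),(161.6,397.1)).round(4),cast("top",[(502.6,242.9)],.078),cast("scene",[(161.6,397.1)],.078))
a,b=(75+178/3.333,200+144/3.333),(380+203/3.333,90+150/3.333)
print("small",tri(a,b).round(4),cast("top",[a],.048),cast("scene",[b],.048))
S0,S1=cv2.imread("pics/scene0.png"),cv2.imread("pics/s13.png")
T0,T1=cv2.imread("pics/top0.png"),cv2.imread("pics/t13.png")
for n,i0,i1,uv in(("scene",S0,S1,(306,240)),("top",T0,T1,(315,263))):
    u,v=uv;t=i0[v-18:v+18,u-14:u+14]; w=i1[v-45:v+45,u-45:u+45]
    m=cv2.minMaxLoc(cv2.matchTemplate(w,t,cv2.TM_CCOEFF_NORMED)); print("tin shift px",n,m[1],np.array(m[3])-[31,27])
```

```text
big [ 0.5269 -0.4202  0.0744] [[ 0.52498601 -0.42084397  0.078     ]] [[ 0.53001084 -0.41823739  0.078     ]]
small [0.5026 0.4139 0.0432] [[0.50066507 0.41042191 0.048     ]] [[0.50544705 0.41186081 0.048     ]]
tin shift px scene 0.9213677048683167 [0 1]
tin shift px top 0.4061237573623657 [ 25 -27]
```

```bash
python3 -c "
from station import workorder; print(workorder.job_done())"
```

```text
the job is handed in; nothing more can be done
None
```

Both finials are assembled and the job is handed in at about 36 s on the robot's clock. The hubbed flange, square spacer and larger ball are on the tall post. The collar and smaller ball are on the short post.

**Seating:** every piece met the expected resting height, and an upward force appeared at contact each time. The last pictures show each ball in its bore and the stacks upright, and the gripper is clear of everything.

**Ball positions:** each ball shows within about 3 mm of where its bore should be, but the two cameras differ by about 5 mm in x, as they did for the stands. Two-view ball heights came out about 4 mm low, at 74 mm and 43 mm against 78 mm and 48 mm expected. Both are right at the bottom of the allowed range. I put this down to that camera bias, because the contact heights matched, but did not check further.

**Tin:** in the scene view it moved no more than 1 pixel. The top-view check failed: its match was poor (0.41), and the earlier top-view reading of about 25 mm was off too. I think the arm or its shadow spoiled both, so the tin is confirmed from one view only.

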